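# Gauge the radish and cover it

### The job

Stand the round piece of white radish upright on the white bed of the portion gauge, centred between its open jaws, and slide the blue jaw shut on it until the radish pushes the yellow sprung pad in by a few millimetres: a light squeeze, never driving the pad all the way in, because radish bruises. Leave it held like that so that the cook can read the scale, then swing the clear hood down over it by its red handle until it is fully closed, without letting it slam. Leave the tumbler, the side-dish bowl and the sauce dish where they stand.

Things in the scene. Friction and masses are not known exactly. Their poses are not given: they have to be found in the camera images.
- gauge: Portion gauge fixed to the table: white bed 150 (x) by 250 (y) mm, top 14 mm above the table. Origin: centre of its underside. y: along the jaws' travel; -x side looks to the robot. Jaws' line at x = -15 mm: sprung yellow pad on the -y side, blue jaw on the +y side, faces 45 mm wide, tops 42 mm above the table. A scale beam, 26 mm high, at x = 34 to 46 mm. Clear hood hinged on the far (+x) edge.
- radish: Loose upright cylinder of white radish with a pale green top, diameter 50 mm, 62 mm high, about 0.13 kg. Origin: centre of its underside; z along its axis.
- jaw: Blue sliding jaw with a white face plate, 45 mm wide (x) by 28 mm high, that faces the yellow pad. Origin: middle of the lower edge of that face, 14.5 mm above the table; axes as the gauge's. It slides along the gauge's y, from y = -50 mm (shut) to 70 mm (fully open) in the gauge's frame, and stays where it is left (about 3.5 N slides it).
- jaw_tab (a point): Centre of the top of the blue jaw's upright tab, to pinch or push: 30 mm wide along the gauge's x, 14 mm thick along its y; its top is 78.5 mm above the table, its foot (the jaw's body) 32.5 mm. The tab's centre is 25 mm in +y from the jaw's face.
- feeler (a joint): How far the yellow sprung pad is pressed in towards the gauge's -y, in m: 0 fully out, 0.010 all the way in; spring 0.45 N per mm. A brass pin comes out behind its block as it goes in (block: 55 mm wide, y = -99 to -73 mm, 46 mm above the table).
- feeler_face (a point): Centre of the yellow pad's face that touches the radish, 28.5 mm above the table; fully out it lies at y = -50 mm in the gauge's frame.
- hood (a joint): Angle of the clear hood in rad: 0 closed (level, over the bed), about 1.5 upright. A stiff hinge holds it at any angle; it takes about 2 to 5 N at the handle.
- hood_handle (a point): Middle of the hood's red bar handle: round, 12 mm thick, 100 mm long, along the gauge's y, 34 mm off the hood's front wall. Closed: 72.5 mm above the table, 178 mm from the hinge line towards the robot. Hood upright: the bar is on top, level. The closed hood measures 147 (x) by 251 (y) mm, its top 94 mm above the table.
- hood_hinge (a point): Middle of the hood's hinge axis, which lies along the gauge's y at x = 72 mm in its frame, 14.5 mm above the table. Opening swings the handle up and away from the robot.
- tumbler: Bystander: loose steel tumbler, 72 mm across the rim, 78 mm high. Origin: centre of its underside.
- side_bowl: Bystander: loose small steel bowl with greens, 100 mm across, 32 mm high. Origin: centre of its underside.
- sauce_dish: Bystander: loose steel two-part sauce dish, 100 by 70 mm, 26 mm high. Origin: centre of its underside.

How it is judged:
By the outcome, as a careful person would: the job done as asked, in the order asked, and still so for the second after the job is handed in, with the robot touching nothing.
It also fails if it takes over 72 s, if anything falls off the work surface, if the arm or the gripper's body presses on something with over 40 N, if the wrist force passes 120 N, or if a joint passes its speed limit or range.

### The arm

A 6-joint arm with a two-finger parallel gripper is mounted at the origin on the work surface. World frame = base frame: x ahead of the robot, y to its left, z up, the work surface at z = 0. Lengths are in m, angles in rad, forces in N, time in s.
With the tool pointing down it reaches from about 0.4 to 0.825 m from the base axis. Payload 7 kg.
Tool frame: the origin (TCP) lies at the very end of the fingers, on their centre line; the grasp point (between the pads) lies 19 mm behind it; z points along the fingers, y is the line along which they close (so a half turn about z gives the same grasp; the last joint's range is limited). The gripper opens to 88 mm and grips with 3 to 60 N. Pads are 19 mm wide; open, the fingers measure 130 mm over their backs; the gripper's body (78 mm by 193 mm) begins 47 mm behind the grasp point.
Start: joints at [1.468, 0.359, 0.012, 0, -1.224, -0.288], TCP at [0.257, 0.624, 0.227] pointing down, gripper open.
Joint ranges: [-3.07, 3.07], [-1.43, 2.12], [-1.02, 1.25], [-3.03, 1.67], [-3.05, -0], [-3.03, 3.03]. Speed limits (rad/s): [2.39, 2.39, 3.01, 3.14, 3.14, 3.14].

### API

Orientations are given as a 3x3 rotation matrix whose columns are the frame's x, y, z axes.
In Python, from plant import * gives the robot as it stands. The module is installed in compiled form; this text tells all that it offers.
- The arm moves only by the shell command python3 -m jog 'ROWS'. ROWS is JSON, a list of rows, each an object of numbers: "tx", "ty", "tz": the shift along the tool's x, y, z in cm; "ax", "ay", "az": the turn, a rotation vector about the tool's x, y, z in rad; "jaw": the closure, from 0 (fully open) to 1 (shut). In form: [{"tx": .., "ty": .., "tz": .., "ax": .., "ay": .., "az": .., "jaw": ..}, ...]. A call has 1 to 20 rows; each row shifts and turns the commanded pose from where the row before left it, along the tool's axes as they then stand; what a row does not reach is not made up. A row lasts 1/10 s, in which the tool goes at most 50 mm and 8.59 degrees, less where a joint would pass 70% of its speed; a pose out of reach is approached as far as the arm can. A call with a gripper value outside its range is refused whole. The fingers move at their own pace and stop on an object; the grip force is fixed at half the most. Time passes only in rows, so rows that do not move let the fingers close. It gives the time, the measured TCP pose, the force, the opening and the grip force at its end, in the units of the state.
- sense(): the state, without advancing time (a new reading comes with each control period).
- grab_frame(name): name is "side" or "top"; returns a dict with "img" (384x512x3 uint8, red, green, blue), "mtx" (3x3 intrinsics, pixels), "xyz" and "rotation" of the camera in the world. Camera axes: x right, y down, z forward; pixel columns grow to the right and rows downward; lengths in m; the calibration is good to about 2 mm. A picture is of the moment at which its call begins. There is no depth.
- hand_in(): hands the job in; it is judged then, once.
Trained networks look in a picture, given as the dict that the camera call returned (one of the last four; its "shot" number tells which), for a name from the list of things; names that differ only in an ending like _2 or _b are one class to them, and where a whole thing is asked for, a point or a joint stands for the part that bears it (a point fixed in the world has none). Each returns a list of dicts, best first, with "confidence" (0 to 1); they miss things now and then, are a little off and sometimes report something else, mostly with a low value. They report only what shows in the picture. A call takes as long as a camera call.
- boxes_of(picture, label): "point" ([x, y, z] in m, in the coordinates of the camera as it stood for that picture, good to about 4 mm: the middle of the surface that is visible of it).
The state is a dict: "time": time; "joint_positions": joint angles; "joint_velocities": joint speeds; "effort": joint torques, N m; "tool_pos": TCP position; "tcp_rot": TCP orientation; "contact_force": force on the tool from outside, world axes, zero at the start; "wrist_torque": the same for the moment, N m; "gripper_width": finger opening in m; "grip_force": force on a finger pad.
Only numpy, scipy, OpenCV 4.12 (cv2) and the standard library are available. Lean on these libraries where they do the work, as an engineer would, in place of code of your own. Each camera call takes 0.05 s, during which the arm holds its last target. There are 200 camera calls.

## Working session

There is one attempt and no reset: what is moved stays moved. The work goes in short steps, Python scripts to look and compute and a shell command to move; the robot and the scene stay as the last step left them, time stands still between calls to the robot, and variables do not carry over. Pictures are saved under pics/ and viewed, at most 10 in all, crops included, and the job is handed in when it is done.

```bash
mkdir -p pics; cat > h.py <<'E'
from plant import *
import numpy as np, cv2
def look(cam,labels,save=None,n=2):
    f=grab_frame(cam); R=np.array(f["rotation"]);t=np.array(f["xyz"])
    if save: cv2.imwrite("pics/"+save,f["img"][:,:,::-1])
    for l in labels:
        for d in boxes_of(f,l)[:n]:
            p=np.array(d["point"]); q=np.array(f["mtx"])@p
            print(cam,l,round(d["confidence"],2),"world",(R@p+t).round(4),"px",(q[:2]/q[2]).round(0))
    return f
def ray(f,u,v,z):
    R=np.array(f["rotation"]);t=np.array(f["xyz"])
    d=R@np.linalg.solve(np.array(f["mtx"]),[u,v,1.]); return t+d*(z-t[2])/d[2]
def proj(f,p):
    c=np.array(f["rotation"]).T@(np.array(p)-np.array(f["xyz"])); q=np.array(f["mtx"])@c; return q[:2]/q[2]
def st():
    s=sense(); print("t",s["time"],"tcp",np.round(s["tool_pos"],4),"\n",np.round(s["tcp_rot"],3),"q",np.round(s["joint_positions"],3),"F",np.round(s["contact_force"],2),"w",s["gripper_width"],"g",s["grip_force"])
E
python3 - <<'E'
from h import *
L=["gauge","radish","jaw","jaw_tab","feeler_face","feeler","hood","hood_handle","hood_hinge","tumbler","side_bowl","sauce_dish"]
for c in("top","side"):
    f=look(c,L,c+"0.png"); print(f["xyz"],np.round(f["rotation"],3).tolist(),np.round(f["mtx"],1).tolist())
st()
E
```

```text
top gauge 0.96 world [0.5982 0.0455 0.0257] px [237. 178.]
top jaw 0.64 world [0.544  0.118  0.0308] px [210. 197.]
top jaw_tab 0.76 world [0.5428 0.116  0.0307] px [211. 197.]
top feeler_face 0.6 world [ 0.5236 -0.0036  0.0409] px [255. 204.]
top hood 0.96 world [0.638  0.0414 0.1657] px [237. 150.]
top hood_handle 0.87 world [0.6367 0.0374 0.1602] px [239. 151.]
top hood_hinge 0.6 world [0.6364 0.0348 0.161 ] px [240. 151.]
top tumbler 0.96 world [0.4513 0.3479 0.0404] px [123. 229.]
top tumbler 0.58 world [0.6121 0.3085 0.0199] px [143. 173.]
top side_bowl 0.62 world [0.61   0.3078 0.0144] px [144. 174.]
top sauce_dish 0.64 world [ 0.4319 -0.3175  0.0154] px [369. 239.]
[0.34402201 0.00274763 1.15152569] [[0.007, -0.985, 0.171], [-1.0, -0.008, -0.004], [0.005, -0.171, -0.985]] [[415.6, 0.0, 253.8], [0.0, 415.6, 199.2], [0.0, 0.0, 1.0]]
side gauge 0.58 world [ 0.6013 -0.019   0.0497] px [271. 203.]
side radish 0.83 world [ 0.5993 -0.3225  0.0567] px [289. 282.]
side jaw 0.64 world [0.5429 0.1132 0.0348] px [245. 181.]
side jaw_tab 0.79 world [0.5433 0.1136 0.0394] px [245. 179.]
si
[... 333 characters left out ...]
tumbler 0.59 world [0.4495 0.3192 0.0568] px [211. 140.]
side side_bowl 0.85 world [0.6088 0.3069 0.0279] px [258. 147.]
side side_bowl 0.25 world [ 0.6418 -0.0695  0.16  ] px [290. 182.]
side sauce_dish 0.72 world [ 0.4339 -0.3127  0.0169] px [218. 295.]
side sauce_dish 0.28 world [ 0.5993 -0.0163  0.0479] px [270. 203.]
[ 0.40710262 -1.08266546  0.92769547] [[0.994, -0.057, 0.098], [-0.112, -0.609, 0.785], [0.015, -0.791, -0.612]] [[488.4, 0.0, 249.2], [0.0, 488.4, 190.3], [0.0, 0.0, 1.0]]
t 1.3 tcp [0.2571 0.6241 0.2266] 
 [[ 0.925 -0.381  0.   ]
 [-0.381 -0.925 -0.   ]
 [ 0.     0.    -1.   ]] q [ 1.468  0.359  0.012  0.    -1.224 -0.288] F [-0.25  0.24  0.39] w 0.08749872810907103 g 0.0
```

View pics/top0.png

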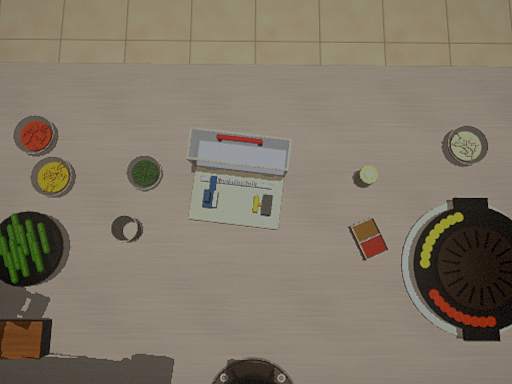

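View pics/side0.png

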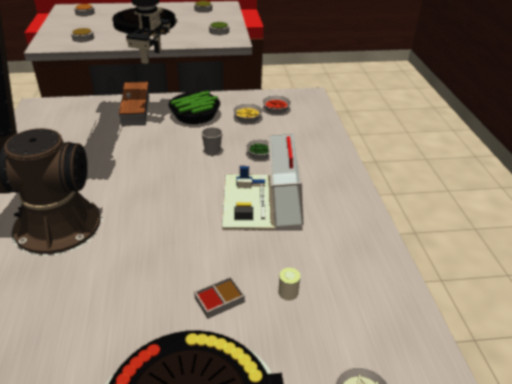

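Top view: the gauge spans about (188-292, 128-230), slightly rotated, hood upright. Its red handle is at (240,140), the blue jaw at (210,192), the yellow pad at (256,204) and the radish at (369,175). The side view agrees. Next I zoom in to get the gauge's yaw.

```bash
python3 - <<'E'
import cv2,numpy as np
t=cv2.imread("pics/top0.png")[120:240,180:300]; s=cv2.imread("pics/side0.png")[130:235,215:310]
a=cv2.resize(t,(400,400),interpolation=cv2.INTER_CUBIC); b=cv2.resize(s,(380,420),interpolation=cv2.INTER_CUBIC)
c=np.zeros((420,790,3),np.uint8); c[:400,:400]=a; c[:,405:785]=b
cv2.imwrite("pics/z0.png",c)
E
```

```text
(no output)
```

View pics/z0.png

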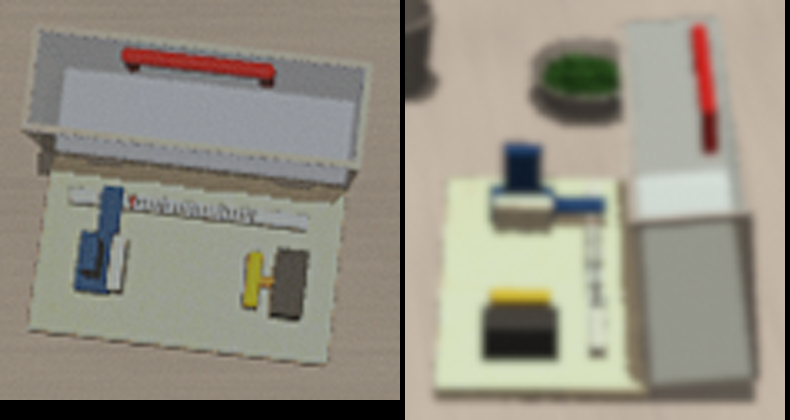

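The zoom shows the bed's front corners at top px (188,219) and (278,229), and at side px (222,227) and (226,175). The jaw is open and the hood upright. I'll fit the gauge pose from these.

```bash
cat > fit.py <<'E'
from h import *
from scipy.optimize import least_squares
def blob(f,fn,box):
    u0,v0,u1,v1=box; im=f["img"].astype(int); m=np.zeros(im.shape[:2],bool)
    m[v0:v1,u0:u1]=fn(im[...,0],im[...,1],im[...,2])[v0:v1,u0:u1]
    v,u=np.nonzero(m); return u,v
red=lambda r,g,b:(r>110)&(g<80)&(b<80)
yel=lambda r,g,b:(r>140)&(g>110)&(b<90)
E
python3 - <<'E'
from fit import *
T=grab_frame("top");S=grab_frame("side")
ht=blob(T,red,(210,125,270,150)); hs=blob(S,red,(280,130,300,175))
yt=blob(T,yel,(245,190,265,215)); ys=blob(S,yel,(230,195,260,212))
for n,b in zip("ht hs yt ys".split(),(ht,hs,yt,ys)): print(n,len(b[0]),b[0].min(),b[0].max(),b[1].min(),b[1].max(),b[0].mean().round(1),b[1].mean().round(1))
def W(p,x,y,z):
    c,s=np.cos(p[2]),np.sin(p[2]); return [p[0]+c*x-s*y,p[1]+s*x+c*y,z]
hp=np.array([0.178,0.058]) # from hinge toward robot, up
def handle(p,y=0):
    a=p[3]; d=hp[0]*np.cos(a)-hp[1]*np.sin(a); h=hp[0]*np.sin(a)+hp[1]*np.cos(a); return W(p,0.072-d,y,0.0145+h)
obs=[(T,(188.2,219),lambda p:W(p,-.075,.125,.014)),(T,(278,229),lambda p:W(p,-.075,-.125,.014)),
(S,(222.5,227),lambda p:W(p,-.075,-.125,.014)),(S,(226,175),lambda p:W(p,-.075,.125,.014)),
(T,(ht[0].mean(),ht[1].mean()),handle),(S,(hs[0].mean(),hs[1].mean()),handle)]
r=lambda p:np.concatenate([proj(f,g(p))-np.array(u) for f,u,g in obs])
o=least_squares(r,[.58,.04,0,1.5],loss="soft_l1"); p=o.x
print(p,r(p).reshape(-1,2).round(1).tolist()); np.save("g.npy",p)
print("handle",handle(p),"feeler face",W(p,-.015,-.05,.0285),"pad top px",proj(T,W(p,-.015,-.053,.042)),proj(S,W(p,-.015,-.053,.042)))
# jaw y: face plate edges
for y in (.05,.06,.07): print(y,"tab top",proj(T,W(p,-.015,y+.025,.0785)).round(1),proj(S,W(p,-.015,y+.025,.0785)).round(1),"plate top",proj(T,W(p,-.015,y,.042)).round(1),proj(S,W(p,-.015,y,.042)).round(1))
for x,y in((-.075,.125),(-.075,-.125)): print(ray(T,*( (188.2,219) if y>0 else (278,229)),.014),ray(S,*((226,175) if y>0 else (222.5,227)),.014))
# radish
for f,box in((T,(350,155,390,195)),(S,(270,260,310,310))):
    g=lambda r,g,b:(g>r-5)&(g-b>25); u,v=blob(f,g,box); m=u.mean(),v.mean(); print(len(u),m,ray(f,*m,.062))
st()
E
```

```text
ht 198 216 262 134 143 239.0 138.5
hs 77 287 292 137 167 289.5 149.9
yt 64 253 261 196 210 255.9 203.0
ys 28 237 250 203 205 243.5 203.6
[ 0.54718354  0.04665552 -0.10833692  1.45759697] [[-0.1, -0.7], [0.3, -0.2], [-0.4, 0.3], [-0.8, -0.4], [0.3, -0.1], [0.1, -2.1]]
handle [np.float64(0.6560637485353783), np.float64(0.03481341139620259), np.float64(0.19791231254811953)] feeler face [np.float64(0.526865221969001), np.float64(-0.0014294630706252892), 0.0285] pad top px [254.86547268 202.70578006] [243.83099333 203.30707061]
0.05 tab top [206.5 194.9] [244.1 167.2] plate top [217.1 198.3] [244.  181.8]
0.06 tab top [202.7 194.4] [244.2 165.3] plate top [213.4 197.9] [244.  179.9]
0.07 tab top [198.9 194. ] [244.2 163.5] plate top [209.8 197.5] [244.  177.9]
[0.48419627 0.17859312 0.014     ] [0.48849082 0.17670676 0.014     ]
[ 0.45854369 -0.06858346  0.014     ] [ 0.46040457 -0.06850616  0.014     ]
205 (np.float64(368.3609756097561), np.float64(174.29268292682926)) [ 0.60325967 -0.30927696  0.062     ]
298 (np.float64(289.4563758389262), np.float64(275.3489932885906)) [ 0.60362848 -0.30724871  0.062     ]
t 1.4 tcp [0.2572 0.6241 0.2266] 
 [[ 0.925 -0.381  0.   ]
 [-0.381 -0.925 -0.   ]
 [ 0.     0.    -1.   ]] q [ 1.468  0.359  0.012  0.    -1.224 -0.288] F [-0.19  0.17 -0.64] w 0.0877054859477329 g 0.0
```

Fit residuals are under 1 px for the bed. Gauge origin is about (0.547, 0.047) with yaw -0.108, and the jaw face is at y≈0.053 in the gauge frame. The radish stands at about (0.603, -0.309). I'll turn the tool to the gauge's axes and fly over to the radish.

```bash
python3 -m jog '[{"az":-0.1415},{"az":-0.1415,"tx":0.8,"ty":2},{"tx":1.7,"ty":4.4},{"tx":1.7,"ty":4.4},{"tx":1.7,"ty":4.4},{"tx":1.7,"ty":4.4},{"tx":1.7,"ty":4.4},{"tx":1.7,"ty":4.4},{"tx":1.7,"ty":4.4},{"tx":1.7,"ty":4.4},{"tx":1.7,"ty":4.4},{"tx":1.7,"ty":4.4},{"tx":1.7,"ty":4.4},{"tx":1.7,"ty":4.4},{"tx":1.7,"ty":4.4},{"tx":1.7,"ty":4.4},{"tx":1.7,"ty":4.4},{"tx":1.7,"ty":4.4},{"tx":0.8,"ty":2},{}]'
cat > d.py <<'E'
from h import *
def go(x,y,z):
    s=sense();R=np.array(s["tcp_rot"]); print("shift cm",(R.T@(np.array([x,y,z])-s["tool_pos"])*100).round(2))
def W(x,y):
    p=np.load("g.npy"); c,s=np.cos(p[2]),np.sin(p[2]); return p[0]+c*x-s*y,p[1]+s*x+c*y
def G():
    p=np.load("g.npy"); c,s=np.cos(p[2]),np.sin(p[2]); t=sense()["tool_pos"]; a,b=t[0]-p[0],t[1]-p[1]
    print("tcp in gauge mm",round((c*a+s*b)*1e3,1),round((-s*a+c*b)*1e3,1),round(t[2]*1e3,1))
E
python3 - <<'E'
from d import *
st(); go(.6034,-.3085,.1)
E
```

```text
t 1.4 tcp [0.2572 0.6241 0.2266] 
 [[ 0.925 -0.381  0.   ]
 [-0.381 -0.925 -0.   ]
 [ 0.     0.    -1.   ]] q [ 1.468  0.359  0.012  0.    -1.224 -0.288] F [-0.19  0.17 -0.64] w 0.0877054859477329 g 0.0
shift cm [67.54 73.04 12.66]validation failed for argument at $[0]...
```

```bash
python3 -m jog '[{"tx":0,"ty":0,"tz":0,"ax":0,"ay":0,"az":-0.1415,"jaw":0},{"tx":0.8,"ty":2,"tz":0,"ax":0,"ay":0,"az":-0.1415,"jaw":0}]'
```

```text
time: 1.6
tool_pos: [0.2597, 0.6039, 0.2257]
tcp_rot: [[0.995, -0.101, 0.0], [-0.101, -0.995, -0.0], [0.0, 0.0, -1.0]]
contact_force: [-0.1, -1.2, 0.2]
gripper_width: 0.0877
grip_force: 0.0
```

```bash
python3 -m jog '[{"tx":1.7,"ty":4.4,"tz":0,"ax":0,"ay":0,"az":0,"jaw":0},{"tx":1.7,"ty":4.4,"tz":0,"ax":0,"ay":0,"az":0,"jaw":0},{"tx":1.7,"ty":4.4,"tz":0,"ax":0,"ay":0,"az":0,"jaw":0},{"tx":1.7,"ty":4.4,"tz":0,"ax":0,"ay":0,"az":0,"jaw":0},{"tx":1.7,"ty":4.4,"tz":0,"ax":0,"ay":0,"az":0,"jaw":0},{"tx":1.7,"ty":4.4,"tz":0,"ax":0,"ay":0,"az":0,"jaw":0},{"tx":1.7,"ty":4.4,"tz":0,"ax":0,"ay":0,"az":0,"jaw":0},{"tx":1.7,"ty":4.4,"tz":0,"ax":0,"ay":0,"az":0,"jaw":0},{"tx":1.7,"ty":4.4,"tz":0,"ax":0,"ay":0,"az":0,"jaw":0},{"tx":1.7,"ty":4.4,"tz":0,"ax":0,"ay":0,"az":0,"jaw":0},{"tx":1.7,"ty":4.4,"tz":0,"ax":0,"ay":0,"az":0,"jaw":0},{"tx":1.7,"ty":4.4,"tz":0,"ax":0,"ay":0,"az":0,"jaw":0},{"tx":1.7,"ty":4.4,"tz":0,"ax":0,"ay":0,"az":0,"jaw":0},{"tx":1.7,"ty":4.4,"tz":0,"ax":0,"ay":0,"az":0,"jaw":0},{"tx":1.7,"ty":4.4,"tz":0,"ax":0,"ay":0,"az":0,"jaw":0},{"tx":1.7,"ty":4.4,"tz":0,"ax":0,"ay":0,"az":0,"jaw":0},{"tx":1.7,"ty":4.4,"tz":0,"ax":0,"ay":0,"az":0,"jaw":0},{"tx":1.7,"ty":4.4,"tz":0,"ax":0,"ay":0,"az":0,"jaw":0},{"tx":0.8,"ty":2,"tz":0,"ax":0,"ay":0,"az":0,"jaw":0},{"tx":0,"ty":0,"tz":0,"ax":0,"ay":0,"az":0,"jaw":0}]'
python3 - <<'E'
from d import *
st(); go(.6034,-.3085,.1)
E
```

```text
time: 3.6
tool_pos: [0.485, -0.241, 0.2259]
tcp_rot: [[0.994, -0.111, -0.001], [-0.111, -0.994, -0.0], [-0.001, 0.0, -1.0]]
contact_force: [-0.2, 0.4, 0.0]
gripper_width: 0.0876
grip_force: 0.0
t 3.6 tcp [ 0.485  -0.241   0.2259] 
 [[ 0.994 -0.111 -0.001]
 [-0.111 -0.994 -0.   ]
 [-0.001  0.    -1.   ]] q [-0.099  0.14  -0.283  0.    -1.148  1.558] F [-0.22  0.36  0.02] w 0.08762763956503629 g 0.0
shift cm [12.53  5.39 12.58]
```

```bash
python3 -m jog '[{"tx":3.1,"ty":1.35,"tz":0,"ax":0,"ay":0,"az":0,"jaw":0},{"tx":3.1,"ty":1.35,"tz":0,"ax":0,"ay":0,"az":0,"jaw":0},{"tx":3.1,"ty":1.35,"tz":2.1,"ax":0,"ay":0,"az":0,"jaw":0},{"tx":3.1,"ty":1.35,"tz":4,"ax":0,"ay":0,"az":0,"jaw":0},{"tx":0.1,"ty":0,"tz":4,"ax":0,"ay":0,"az":0,"jaw":0},{"tx":0,"ty":0,"tz":2.5,"ax":0,"ay":0,"az":0,"jaw":0},{"tx":0,"ty":0,"tz":0,"ax":0,"ay":0,"az":0,"jaw":0},{"tx":0,"ty":0,"tz":0,"ax":0,"ay":0,"az":0,"jaw":0}]'
python3 - <<'E'
from d import *
st(); go(.6034,-.3085,.03); look("top",["radish"],"top1.png"); look("side",["radish"],"side1.png")
import cv2
a=cv2.imread("pics/top1.png")[130:220,310:430];b=cv2.imread("pics/side1.png")[190:330,220:380]
c=np.zeros((420,790,3),np.uint8); c[:225,:300]=cv2.resize(a,(300,225)); c[:420,305:785]=cv2.resize(b,(480,420)); cv2.imwrite("pics/z1.png",c)
E
```

```text
time: 4.4
tool_pos: [0.6022, -0.3044, 0.1031]
tcp_rot: [[0.994, -0.107, -0.0], [-0.107, -0.994, -0.0], [-0.0, 0.001, -1.0]]
contact_force: [0.3, 0.2, 1.2]
gripper_width: 0.0873
grip_force: 0.0
t 4.4 tcp [ 0.6022 -0.3044  0.1031] 
 [[ 0.994 -0.107 -0.   ]
 [-0.107 -0.994 -0.   ]
 [-0.     0.001 -1.   ]] q [-1.800e-01  4.510e-01 -1.420e-01  1.000e-03 -9.780e-01  1.643e+00] F [0.31 0.19 1.19] w 0.0873119600350547 g 0.0
shift cm [0.16 0.39 7.31]
side radish 0.8 world [ 0.5967 -0.3241  0.046 ] px [287. 286.]
```

View pics/z1.png

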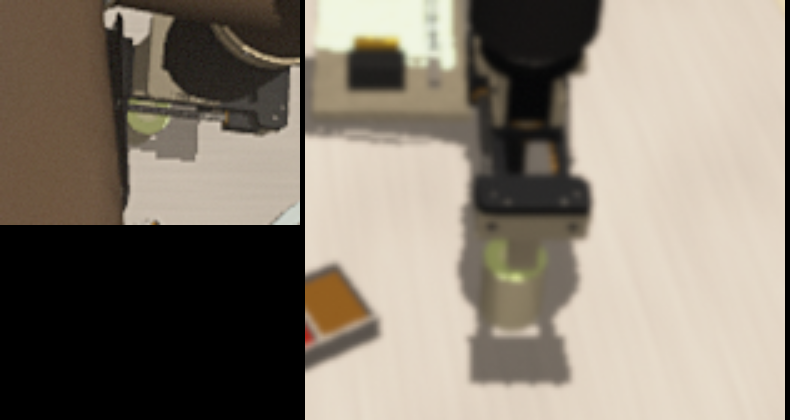

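The picture shows the open hand straddling above the radish at side px (289,285), and they are well aligned. Descend and grip.

```bash
python3 -m jog '[{"tx":0,"ty":0.35,"tz":0,"ax":0,"ay":0,"az":0,"jaw":0},{"tx":0,"ty":0,"tz":2.4,"ax":0,"ay":0,"az":0,"jaw":0},{"tx":0,"ty":0,"tz":2.4,"ax":0,"ay":0,"az":0,"jaw":0},{"tx":0,"ty":0,"tz":2.4,"ax":0,"ay":0,"az":0,"jaw":0},{"tx":0,"ty":0,"tz":0,"ax":0,"ay":0,"az":0,"jaw":0},{"tx":0,"ty":0,"tz":0,"ax":0,"ay":0,"az":0,"jaw":0.25},{"tx":0,"ty":0,"tz":0,"ax":0,"ay":0,"az":0,"jaw":0.35},{"tx":0,"ty":0,"tz":0,"ax":0,"ay":0,"az":0,"jaw":0.42},{"tx":0,"ty":0,"tz":0,"ax":0,"ay":0,"az":0,"jaw":0.47},{"tx":0,"ty":0,"tz":0,"ax":0,"ay":0,"az":0,"jaw":0.47},{"tx":0,"ty":0,"tz":0,"ax":0,"ay":0,"az":0,"jaw":0.47}]'
```

```text
time: 5.7
tool_pos: [0.6017, -0.3083, 0.0309]
tcp_rot: [[0.994, -0.108, 0.001], [-0.108, -0.994, -0.0], [0.001, 0.0, -1.0]]
contact_force: [-0.0, 1.2, 3.1]
gripper_width: 0.0488
grip_force: 30.0
```

```bash
python3 -m jog '[{"tx":0,"ty":0,"tz":-1.5,"ax":0,"ay":0,"az":0,"jaw":0.47},{"tx":0,"ty":0,"tz":-3,"ax":0,"ay":0,"az":0,"jaw":0.47},{"tx":0,"ty":0,"tz":-3,"ax":0,"ay":0,"az":0,"jaw":0.47},{"tx":-1,"ty":0,"tz":-2.5,"ax":0,"ay":0,"az":0,"jaw":0.47},{"tx":-3,"ty":0,"tz":0,"ax":0,"ay":0,"az":0,"jaw":0.47},{"tx":-3,"ty":-1,"tz":0,"ax":0,"ay":0,"az":0,"jaw":0.47},{"tx":-3,"ty":-2,"tz":0,"ax":0,"ay":0,"az":0,"jaw":0.47},{"tx":-0.8,"ty":-3,"tz":0,"ax":0,"ay":0,"az":0,"jaw":0.47},{"tx":0,"ty":-3,"tz":0,"ax":0,"ay":0,"az":0,"jaw":0.47},{"tx":0,"ty":-3,"tz":0,"ax":0,"ay":0,"az":0,"jaw":0.47},{"tx":0,"ty":-3,"tz":0,"ax":0,"ay":0,"az":0,"jaw":0.47},{"tx":0,"ty":-3,"tz":0,"ax":0,"ay":0,"az":0,"jaw":0.47},{"tx":0,"ty":-3,"tz":0,"ax":0,"ay":0,"az":0,"jaw":0.47},{"tx":0,"ty":-3,"tz":0,"ax":0,"ay":0,"az":0,"jaw":0.47},{"tx":0,"ty":-3,"tz":0,"ax":0,"ay":0,"az":0,"jaw":0.47},{"tx":0,"ty":-3,"tz":0,"ax":0,"ay":0,"az":0,"jaw":0.47},{"tx":0,"ty":0,"tz":0,"ax":0,"ay":0,"az":0,"jaw":0.47},{"tx":0,"ty":0,"tz":0,"ax":0,"ay":0,"az":0,"jaw":0.47}]'
python3 - <<'E'
from d import *
G(); go(*W(-.015,.0015),.1)
E
```

```text
time: 7.5
tool_pos: [0.5265, 0.0023, 0.1311]
tcp_rot: [[0.994, -0.106, 0.0], [-0.106, -0.994, 0.0], [0.0, -0.0, -1.0]]
contact_force: [0.3, -0.4, -1.6]
gripper_width: 0.0489
grip_force: 30.0
tcp in gauge mm -15.8 -46.3 131.1
shift cm [ 0.09 -4.78  3.11]
```

```bash
python3 -m jog '[{"tx":0.1,"ty":-2.4,"tz":0,"ax":0,"ay":0,"az":0,"jaw":0.47},{"tx":0,"ty":-2.4,"tz":0,"ax":0,"ay":0,"az":0,"jaw":0.47},{"tx":0,"ty":0,"tz":2.5,"ax":0,"ay":0,"az":0,"jaw":0.47},{"tx":0,"ty":0,"tz":2.5,"ax":0,"ay":0,"az":0,"jaw":0.47},{"tx":0,"ty":0,"tz":2,"ax":0,"ay":0,"az":0,"jaw":0.47},{"tx":0,"ty":0,"tz":0.8,"ax":0,"ay":0,"az":0,"jaw":0.47},{"tx":0,"ty":0,"tz":0.3,"ax":0,"ay":0,"az":0,"jaw":0.47},{"tx":0,"ty":0,"tz":0.2,"ax":0,"ay":0,"az":0,"jaw":0.47},{"tx":0,"ty":0,"tz":0.2,"ax":0,"ay":0,"az":0,"jaw":0.47},{"tx":0,"ty":0,"tz":0,"ax":0,"ay":0,"az":0,"jaw":0.47},{"tx":0,"ty":0,"tz":0,"ax":0,"ay":0,"az":0,"jaw":0.47}]'
python3 - <<'E'
from d import *
G()
E
```

```text
time: 8.6
tool_pos: [0.5329, 0.0494, 0.046]
tcp_rot: [[0.994, -0.107, 0.001], [-0.107, -0.994, 0.0], [0.001, -0.0, -1.0]]
contact_force: [-0.4, 0.0, -2.1]
gripper_width: 0.0492
grip_force: 30.0
tcp in gauge mm -14.5 1.2 46.0
```

Not touching yet: the force is still only the payload. I'll lower in 0.5 mm steps.

```bash
python3 -m jog '[{"tx":0,"ty":0,"tz":0.07,"ax":0,"ay":0,"az":0,"jaw":0.47},{"tx":0,"ty":0,"tz":0,"ax":0,"ay":0,"az":0,"jaw":0.47}]'; python3 -m jog '[{"tx":0,"ty":0,"tz":0.05,"ax":0,"ay":0,"az":0,"jaw":0.47},{"tx":0,"ty":0,"tz":0,"ax":0,"ay":0,"az":0,"jaw":0.47}]'
```

```text
time: 8.8
tool_pos: [0.5327, 0.0494, 0.0449]
tcp_rot: [[0.994, -0.107, 0.0], [-0.107, -0.994, 0.0], [0.0, -0.0, -1.0]]
contact_force: [-0.2, 0.0, -0.9]
gripper_width: 0.049
grip_force: 30.0
time: 9.0
tool_pos: [0.5327, 0.0494, 0.0449]
tcp_rot: [[0.994, -0.107, 0.0], [-0.107, -0.994, 0.0], [0.0, -0.0, -1.0]]
contact_force: [-1.9, 0.2, 6.0]
gripper_width: 0.0494
grip_force: 30.0
```

Contact at 6 N. Open partly and rise.

```bash
python3 -m jog '[{"tx":0,"ty":0,"tz":-0.03,"ax":0,"ay":0,"az":0,"jaw":0.42},{"tx":0,"ty":0,"tz":0,"ax":0,"ay":0,"az":0,"jaw":0.36},{"tx":0,"ty":0,"tz":0,"ax":0,"ay":0,"az":0,"jaw":0.3},{"tx":0,"ty":0,"tz":0,"ax":0,"ay":0,"az":0,"jaw":0.25},{"tx":0,"ty":0,"tz":0,"ax":0,"ay":0,"az":0,"jaw":0.25},{"tx":0,"ty":0,"tz":-1,"ax":0,"ay":0,"az":0,"jaw":0.25},{"tx":0,"ty":0,"tz":-2.5,"ax":0,"ay":0,"az":0,"jaw":0.25},{"tx":0,"ty":0,"tz":-3,"ax":0,"ay":0,"az":0,"jaw":0.25},{"tx":0,"ty":0,"tz":-3,"ax":0,"ay":0,"az":0,"jaw":0.25},{"tx":0,"ty":-3,"tz":0,"ax":0,"ay":0,"az":0,"jaw":0.6},{"tx":0,"ty":-4,"tz":0,"ax":0,"ay":0,"az":0,"jaw":1},{"tx":0,"ty":-4,"tz":0,"ax":0,"ay":0,"az":0,"jaw":1},{"tx":0,"ty":-3,"tz":0,"ax":0,"ay":0,"az":0,"jaw":1},{"tx":0,"ty":0,"tz":0,"ax":0,"ay":0,"az":0,"jaw":1},{"tx":0,"ty":0,"tz":0,"ax":0,"ay":0,"az":0,"jaw":1}]'
python3 - <<'E'
from d import *
import cv2
G(); 
T=look("top",["radish","jaw_tab","feeler_face"],"top2.png");S=look("side",["radish","jaw","feeler_face"],"side2.png")
a=T["img"][150:240,180:300,::-1];b=S["img"][140:240,210:310,::-1]
c=np.zeros((420,790,3),np.uint8); c[:270,:360]=cv2.resize(a,(360,270)); c[:420,365:785]=cv2.resize(b,(420,420)); cv2.imwrite("pics/z2.png",c)
E
```

```text
time: 10.5
tool_pos: [0.5475, 0.1891, 0.1398]
tcp_rot: [[0.994, -0.106, -0.0], [-0.106, -0.994, -0.0], [-0.0, 0.0, -1.0]]
contact_force: [0.1, -0.0, 0.3]
gripper_width: 0.0236
grip_force: 0.0
tcp in gauge mm -15.1 141.7 139.8
top radish 0.68 world [0.5322 0.0485 0.0774] px [235. 198.]
top jaw_tab 0.69 world [0.638  0.039  0.1655] px [238. 150.]
top jaw_tab 0.65 world [0.536  0.1078 0.0309] px [214. 200.]
top feeler_face 0.68 world [ 0.5235 -0.0074  0.0395] px [256. 204.]
side radish 0.95 world [0.5322 0.036  0.0647] px [244. 188.]
side jaw 0.55 world [0.5455 0.123  0.0439] px [246. 176.]
side jaw 0.18 world [ 0.6391 -0.0729  0.1636] px [290. 181.]
```

View pics/z2.png

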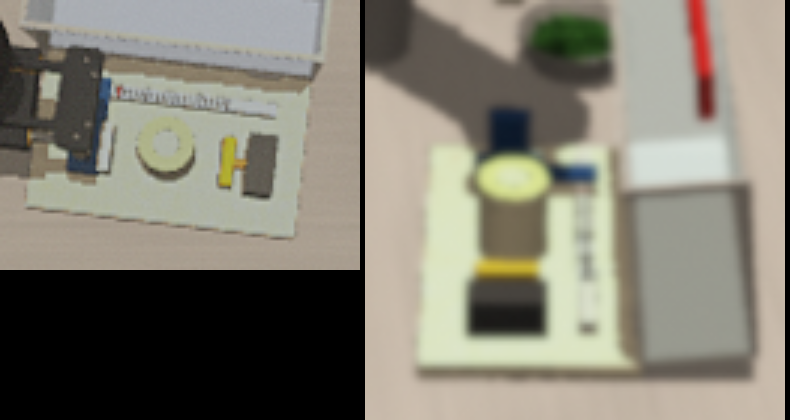

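The radish stands upright in the middle, top px (235,198) and side px (244,182), with clear gaps to the jaw and the pad. Now I go down behind the tab with closed fingers and approach it.

```bash
python3 -m jog '[{"tx":0,"ty":0,"tz":3,"ax":0,"ay":0,"az":0,"jaw":1},{"tx":0,"ty":0,"tz":3,"ax":0,"ay":0,"az":0,"jaw":1},{"tx":0,"ty":0,"tz":2.5,"ax":0,"ay":0,"az":0,"jaw":1},{"tx":0,"ty":0,"tz":0.9,"ax":0,"ay":0,"az":0,"jaw":1},{"tx":0,"ty":1.5,"tz":0,"ax":0,"ay":0,"az":0,"jaw":1},{"tx":0,"ty":1,"tz":0,"ax":0,"ay":0,"az":0,"jaw":1},{"tx":0,"ty":0.5,"tz":0,"ax":0,"ay":0,"az":0,"jaw":1},{"tx":0,"ty":0,"tz":0,"ax":0,"ay":0,"az":0,"jaw":1}]'; for i in 1 2 3 4; do python3 -m jog '[{"tx":0,"ty":0.3,"tz":0,"ax":0,"ay":0,"az":0,"jaw":1},{"tx":0,"ty":0,"tz":0,"ax":0,"ay":0,"az":0,"jaw":1}]' | egrep 'pos|force|width'; python3 -c 'from d import *;G()';done
```

```text
time: 11.7
tool_pos: [0.5449, 0.158, 0.0466]
tcp_rot: [[0.994, -0.109, 0.002], [-0.109, -0.994, 0.001], [0.001, -0.001, -1.0]]
contact_force: [-0.2, 0.8, 0.6]
gripper_width: 0.0007
grip_force: 0.0
tool_pos: [0.5443, 0.1557, 0.046]
contact_force: [-0.2, -1.0, 0.6]
gripper_width: 0.0005
grip_force: 0.0
tcp in gauge mm -14.6 108.1 46.0
tool_pos: [0.5437, 0.1526, 0.0455]
contact_force: [-0.4, 0.1, -0.6]
gripper_width: 0.0004
grip_force: 0.0
tcp in gauge mm -14.9 104.9 45.5
tool_pos: [0.5436, 0.1498, 0.0455]
contact_force: [0.2, 0.4, 0.2]
gripper_width: 0.0006
grip_force: 0.4
tcp in gauge mm -14.7 102.1 45.5
tool_pos: [0.5433, 0.1469, 0.0455]
contact_force: [0.9, 3.1, -1.6]
gripper_width: 0.0002
grip_force: 1.2
tcp in gauge mm -14.7 99.2 45.5
```

```bash
python3 -m jog '[{"tx":0,"ty":0.5,"tz":0,"ax":0,"ay":0,"az":0,"jaw":1},{"tx":0,"ty":0.5,"tz":0,"ax":0,"ay":0,"az":0,"jaw":1},{"tx":0,"ty":0.4,"tz":0,"ax":0,"ay":0,"az":0,"jaw":1},{"tx":0,"ty":0.3,"tz":0,"ax":0,"ay":0,"az":0,"jaw":1},{"tx":0,"ty":0.3,"tz":0,"ax":0,"ay":0,"az":0,"jaw":1},{"tx":0,"ty":0.3,"tz":0,"ax":0,"ay":0,"az":0,"jaw":1},{"tx":0,"ty":0.3,"tz":0,"ax":0,"ay":0,"az":0,"jaw":1},{"tx":0,"ty":0.4,"tz":0,"ax":0,"ay":0,"az":0,"jaw":1},{"tx":0,"ty":0.4,"tz":0,"ax":0,"ay":0,"az":0,"jaw":1},{"tx":0,"ty":0.3,"tz":0,"ax":0,"ay":0,"az":0,"jaw":1},{"tx":0,"ty":0,"tz":0,"ax":0,"ay":0,"az":0,"jaw":1}]'
python3 - <<'E'
from d import *
from fit import blob,yel
G(); 
T=look("top",["radish","feeler_face"]);S=look("side",["radish"],"side3.png")
g=lambda r,g,b:(g>r-5)&(g-b>25)&(g>120)
p=np.load("g.npy")
for f,bx in((T,(225,180,260,215)),(S,(225,165,262,202))):
    pass
for f,bx in((T,(248,190,265,215)),(S,(230,195,260,212))):
    u,v=blob(f,yel,bx); print(len(u),u.mean().round(2),v.mean().round(2))
import cv2
a=T["img"][150:240,180:300,::-1];b=S["img"][140:240,210:310,::-1]
c=np.zeros((420,790,3),np.uint8); c[:270,:360]=cv2.resize(a,(360,270)); c[:420,365:785]=cv2.resize(b,(420,420)); cv2.imwrite("pics/z3.png",c)
E
```

```text
time: 13.6
tool_pos: [0.539, 0.1093, 0.0455]
tcp_rot: [[0.994, -0.108, -0.0], [-0.108, -0.994, -0.0], [-0.0, 0.0, -1.0]]
contact_force: [-0.4, 1.1, -0.9]
gripper_width: 0.0003
grip_force: 0.8
tcp in gauge mm -14.9 61.4 45.5
top feeler_face 0.57 world [ 0.5206 -0.0048  0.0442] px [255. 205.]
top feeler_face 0.47 world [0.4459 0.3084 0.0367] px [138. 232.]
side radish 0.65 world [ 0.6374 -0.0675  0.1611] px [289. 181.]
side radish 0.6 world [0.5306 0.0214 0.0709] px [244. 190.]
78 255.99 203.35
65 243.4 202.63
```

View pics/z3.png

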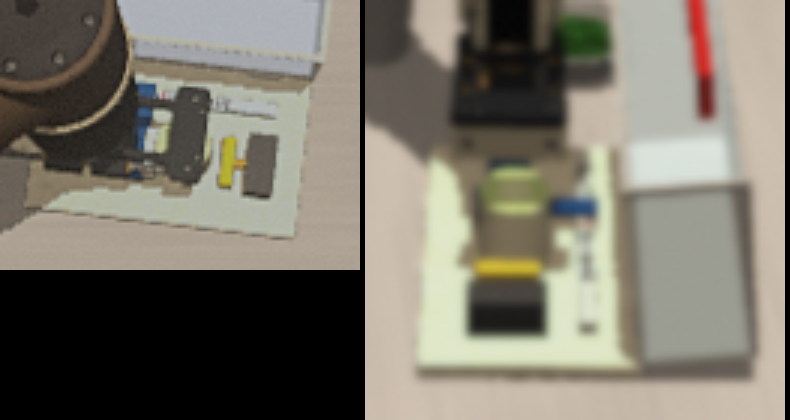

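The pad is still fully out, yellow at side px (243,203). The radish's top is now at side px (244,185), so about 9 mm of gap remains. I'll step on in small moves.

```bash
cat > m.py <<'E'
from d import *
from fit import blob,yel
G(); F=[]
for k in range(2):
    f=grab_frame("top"); F.append(sense()["contact_force"][1]); u,v=blob(f,yel,(245,190,268,215)); print("yel",len(u),u.mean().round(2),v.mean().round(2),"max",u.max(),"F",np.round(F[-1],2))
E
python3 -m jog '[{"tx":0,"ty":0.3,"tz":0,"ax":0,"ay":0,"az":0,"jaw":1},{"tx":0,"ty":0.3,"tz":0,"ax":0,"ay":0,"az":0,"jaw":1},{"tx":0,"ty":0,"tz":0,"ax":0,"ay":0,"az":0,"jaw":1}]'|grep force; python3 m.py
for i in 1 2 3; do python3 -m jog '[{"tx":0,"ty":0.15,"tz":0,"ax":0,"ay":0,"az":0,"jaw":1},{"tx":0,"ty":0,"tz":0,"ax":0,"ay":0,"az":0,"jaw":1}]'|grep force; python3 m.py;done
```

```text
contact_force: [-0.6, 3.0, -0.5]
grip_force: 1.4
tcp in gauge mm -14.9 55.9 45.5
yel 78 255.99 203.35 max 261 F 2.9
yel 78 255.99 203.35 max 261 F 3.31
contact_force: [-1.2, 2.6, -1.1]
grip_force: 1.7
tcp in gauge mm -14.9 54.5 45.4
yel 78 255.99 203.35 max 261 F 3.73
yel 78 255.99 203.35 max 261 F 3.95
contact_force: [-2.6, 3.4, -0.0]
grip_force: 1.8
tcp in gauge mm -14.9 52.9 45.5
yel 80 255.92 203.28 max 261 F 4.76
yel 79 255.9 203.33 max 261 F 3.72
contact_force: [-1.1, 3.5, -0.4]
grip_force: 1.7
tcp in gauge mm -14.9 51.5 45.5
yel 73 256.26 203.38 max 261 F 4.17
yel 73 256.26 203.38 max 261 F 3.66
```

```bash
cat > m2.py <<'E'
from d import *
import cv2
def edge(im):
    d=(im[...,0].astype(float)+im[...,1])/2-im[...,2]; E=[]; 
    for v in range(198,209):
        r=d[v,247:259]; k=r.argmax(); h=60.
        for i in range(k,0,-1):
            if r[i-1]<h<=r[i]: E.append(247+i-1+(h-r[i-1])/(r[i]-r[i-1])); break
        else: E.append(np.nan)
    return np.array(E)
b=cv2.imread("pics/top2.png")[...,::-1]; f=grab_frame("top"); G()
print((edge(f["img"])-edge(b)).round(2),"mean mm",np.nanmean(edge(f["img"])-edge(b))/.367, "F",sense()["contact_force"][1])
E
python3 m2.py; for i in 1 2; do python3 -m jog '[{"tx":0,"ty":0.1,"tz":0,"ax":0,"ay":0,"az":0,"jaw":1},{"tx":0,"ty":0,"tz":0,"ax":0,"ay":0,"az":0,"jaw":1}]'|grep force; python3 m2.py;done
```

```text
tcp in gauge mm -14.9 51.4 45.4
[ 0.42  0.3   0.21 -0.12 -0.05  0.03  0.04  0.04 -0.15  0.13  0.55] mean mm 0.34791314677271884 F 3.681432087654658
contact_force: [-1.8, 3.9, 0.8]
grip_force: 2.0
tcp in gauge mm -14.9 50.6 45.5
[0.64 0.77 0.69 0.48 0.24 0.03 0.15 0.23 0.26 0.51 0.77] mean mm 1.18514994644439 F 4.666297982377405
contact_force: [-1.6, 5.2, -0.7]
grip_force: 2.2
tcp in gauge mm -14.9 49.6 45.5
[0.8  0.96 0.86 0.78 0.89 0.74 0.37 0.4  0.31 0.63 0.96] mean mm 1.9073452586927468 F 4.78627537178891
```

```bash
for i in 1 2; do python3 -m jog '[{"tx":0,"ty":0.1,"tz":0,"ax":0,"ay":0,"az":0,"jaw":1},{"tx":0,"ty":0,"tz":0,"ax":0,"ay":0,"az":0,"jaw":1}]'|grep force; python3 m2.py;done
```

```text
contact_force: [-1.5, 5.3, -1.0]
grip_force: 2.4
tcp in gauge mm -14.9 48.7 45.5
[1.41 1.18 1.06 0.94 0.96 0.98 1.03 1.05 0.84 0.81 1.07] mean mm 2.803943190400658 F 5.515538938745156
contact_force: [-1.9, 5.9, -0.4]
grip_force: 2.6
tcp in gauge mm -14.9 47.8 45.5
[1.7  1.71 1.67 1.53 1.17 1.06 1.13 1.26 1.29 1.5  1.76] mean mm 3.905907380236394 F 6.044345898157289
```

The pad is in by about 4 mm. Back off, rise, and check.

```bash
python3 -m jog '[{"tx":0,"ty":-0.5,"tz":0,"ax":0,"ay":0,"az":0,"jaw":1},{"tx":0,"ty":-1.5,"tz":0,"ax":0,"ay":0,"az":0,"jaw":1},{"tx":0,"ty":-2,"tz":0,"ax":0,"ay":0,"az":0,"jaw":1},{"tx":0,"ty":-1,"tz":-1.5,"ax":0,"ay":0,"az":0,"jaw":1},{"tx":0,"ty":0,"tz":-3.5,"ax":0,"ay":0,"az":0,"jaw":1},{"tx":0,"ty":0,"tz":-4,"ax":0,"ay":0,"az":0,"jaw":1},{"tx":0,"ty":0,"tz":-4,"ax":0,"ay":0,"az":0,"jaw":1},{"tx":0,"ty":0,"tz":-4,"ax":0,"ay":0,"az":0,"jaw":1},{"tx":0,"ty":-3,"tz":-3,"ax":0,"ay":0,"az":0,"jaw":1},{"tx":0,"ty":-4,"tz":0,"ax":0,"ay":0,"az":0,"jaw":1},{"tx":0,"ty":-4,"tz":0,"ax":0,"ay":0,"az":0,"jaw":1},{"tx":0,"ty":0,"tz":0,"ax":0,"ay":0,"az":0,"jaw":1}]'
python3 m2.py; python3 - <<'E'
from d import *
import cv2
T=grab_frame("top");S=look("side",["radish"])
a=T["img"][150:240,180:300,::-1];b=S["img"][140:240,210:310,::-1]
c=np.zeros((420,790,3),np.uint8); c[:270,:360]=cv2.resize(a,(360,270)); c[:420,365:785]=cv2.resize(b,(420,420)); cv2.imwrite("pics/z4.png",c)
E
```

```text
time: 17.4
tool_pos: [0.5551, 0.2598, 0.2452]
tcp_rot: [[0.995, -0.104, 0.001], [-0.104, -0.995, 0.0], [0.001, -0.0, -1.0]]
contact_force: [-1.2, -0.6, -1.9]
gripper_width: 0.0003
grip_force: 0.0
tcp in gauge mm -15.5 210.8 244.9
[1.76 1.83 1.76 1.67 1.3  1.09 1.21 1.31 1.32 1.58 1.81] mean mm 4.119420883142611 F -0.6279224531642507
side radish 0.65 world [0.5306 0.0087 0.0728] px [245. 192.]
```

View pics/z4.png

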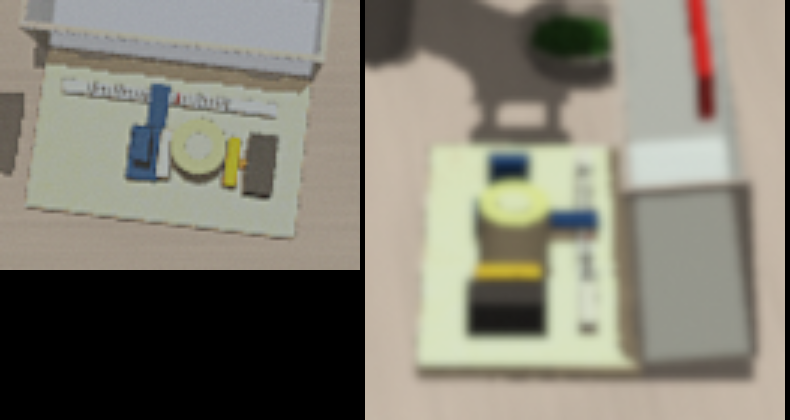

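The radish is upright and held between the white face plate and the pad, which is about 4 mm in with a gap still behind it. Next, the hood: go behind the bar, on its far side.

```bash
python3 -m jog '[{"tx":2,"ty":2.5,"tz":0,"ax":0,"ay":0,"az":0,"jaw":1},{"tx":2.8,"ty":3.7,"tz":0,"ax":0,"ay":0,"az":0,"jaw":1},{"tx":2.8,"ty":3.7,"tz":0,"ax":0,"ay":0,"az":0,"jaw":1},{"tx":2.8,"ty":3.7,"tz":0,"ax":0,"ay":0,"az":0,"jaw":1},{"tx":2.8,"ty":3.7,"tz":0,"ax":0,"ay":0,"az":0,"jaw":1},{"tx":2.5,"ty":3.7,"tz":0,"ax":0,"ay":0,"az":0,"jaw":1},{"tx":0,"ty":0,"tz":0,"ax":0,"ay":0,"az":0,"jaw":1},{"tx":0,"ty":0,"tz":2.5,"ax":0,"ay":0,"az":0,"jaw":1},{"tx":0,"ty":0,"tz":2,"ax":0,"ay":0,"az":0,"jaw":1},{"tx":0,"ty":0,"tz":1.2,"ax":0,"ay":0,"az":0,"jaw":1},{"tx":0,"ty":0,"tz":0,"ax":0,"ay":0,"az":0,"jaw":1},{"tx":0,"ty":0,"tz":0,"ax":0,"ay":0,"az":0,"jaw":1}]'
python3 -c 'from d import *;G()'; for i in 1 2 3 4 ; do python3 -m jog '[{"tx":-0.4,"ty":0,"tz":0,"ax":0,"ay":0,"az":0,"jaw":1},{"tx":0,"ty":0,"tz":0,"ax":0,"ay":0,"az":0,"jaw":1}]' | egrep 'force'; python3 -c 'from d import *;G()';done
```

```text
time: 18.8
tool_pos: [0.6885, 0.0289, 0.1893]
tcp_rot: [[0.994, -0.107, 0.001], [-0.107, -0.994, -0.0], [0.001, 0.0, -1.0]]
contact_force: [0.4, 0.1, 0.3]
gripper_width: 0.0005
grip_force: 0.0
tcp in gauge mm 142.4 -2.3 189.3
contact_force: [-0.2, -0.0, 0.2]
grip_force: 0.0
tcp in gauge mm 138.2 -2.0 189.8
contact_force: [-0.4, -0.4, 0.8]
grip_force: 0.0
tcp in gauge mm 133.9 -2.2 189.0
contact_force: [-0.1, 0.1, 0.5]
grip_force: 0.0
tcp in gauge mm 129.8 -2.3 188.6
contact_force: [-0.3, -0.7, -0.0]
grip_force: 0.1
tcp in gauge mm 126.1 -2.3 188.7
```

```bash
python3 -m jog '[{"tx":-0.6,"ty":0,"tz":-0.1,"ax":0,"ay":0,"az":0,"jaw":1},{"tx":-0.8,"ty":0,"tz":-0.1,"ax":0,"ay":0,"az":0,"jaw":1},{"tx":-1,"ty":0,"tz":-0.1,"ax":0,"ay":0,"az":0,"jaw":1},{"tx":-1,"ty":0,"tz":-0.1,"ax":0,"ay":0,"az":0,"jaw":1},{"tx":-0.6,"ty":0,"tz":0,"ax":0,"ay":0,"az":0,"jaw":1},{"tx":0,"ty":0,"tz":0,"ax":0,"ay":0,"az":0,"jaw":1}]'
python3 - <<'E'
from d import *
G(); look("side",["hood_handle"],"side5.png"); 
E
python3 -m jog '[{"tx":-1,"ty":0,"tz":0.1,"ax":0,"ay":0,"az":0,"jaw":1},{"tx":-1.1,"ty":0,"tz":0.1,"ax":0,"ay":0,"az":0,"jaw":1},{"tx":-1.1,"ty":0,"tz":0.1,"ax":0,"ay":0,"az":0,"jaw":1},{"tx":0,"ty":0,"tz":0,"ax":0,"ay":0,"az":0,"jaw":1}]'
python3 - <<'E'
from d import *
G(); look("side",["hood_handle"]); 
E
```

```text
time: 20.2
tool_pos: [0.631, 0.0351, 0.1927]
tcp_rot: [[0.994, -0.107, -0.001], [-0.107, -0.994, 0.0], [-0.001, -0.0, -1.0]]
contact_force: [0.2, 0.7, 0.7]
gripper_width: 0.0007
grip_force: 0.0
tcp in gauge mm 84.6 -2.4 192.7
side hood_handle 0.74 world [ 0.6136 -0.062   0.1465] px [279. 185.]
side hood_handle 0.73 world [0.5341 0.0684 0.0651] px [244. 182.]
time: 20.7
tool_pos: [0.5986, 0.0385, 0.189]
tcp_rot: [[0.994, -0.107, -0.002], [-0.107, -0.994, 0.0], [-0.002, 0.0, -1.0]]
contact_force: [1.4, 0.0, 0.7]
gripper_width: 0.0003
grip_force: 0.0
tcp in gauge mm 52.0 -2.6 189.0
side hood_handle 0.61 world [ 0.605  -0.05    0.1359] px [275. 185.]
```

```bash
python3 -m jog '[{"tx":-1,"ty":0,"tz":0.2,"ax":0,"ay":0,"az":0,"jaw":1},{"tx":-1,"ty":0,"tz":0.3,"ax":0,"ay":0,"az":0,"jaw":1},{"tx":-1,"ty":0,"tz":0.35,"ax":0,"ay":0,"az":0,"jaw":1},{"tx":-1,"ty":0,"tz":0.4,"ax":0,"ay":0,"az":0,"jaw":1},{"tx":-1,"ty":0,"tz":0.5,"ax":0,"ay":0,"az":0,"jaw":1},{"tx":-0.8,"ty":0,"tz":0.4,"ax":0,"ay":0,"az":0,"jaw":1},{"tx":-0.5,"ty":0,"tz":0.3,"ax":0,"ay":0,"az":0,"jaw":1},{"tx":0,"ty":0,"tz":0,"ax":0,"ay":0,"az":0,"jaw":1}]'
python3 - <<'E'
from d import *
import cv2
G(); S=look("side",["hood_handle"]);T=grab_frame("top")
a=T["img"][120:240,170:310,::-1];b=S["img"][120:240,200:320,::-1]
c=np.zeros((400,790,3),np.uint8); c[:330,:385]=cv2.resize(a,(385,330)); c[:400,390:790]=cv2.resize(b,(400,400)); cv2.imwrite("pics/z5.png",c)
E
```

```text
time: 21.6
tool_pos: [0.5368, 0.0451, 0.1644]
tcp_rot: [[0.994, -0.107, -0.002], [-0.107, -0.994, -0.0], [-0.002, 0.001, -1.0]]
contact_force: [-0.4, -1.1, -0.4]
gripper_width: 0.0008
grip_force: 0.0
tcp in gauge mm -10.1 -2.7 164.4
side hood_handle 0.72 world [ 0.5859 -0.0367  0.1154] px [267. 189.]
```

View pics/z5.png

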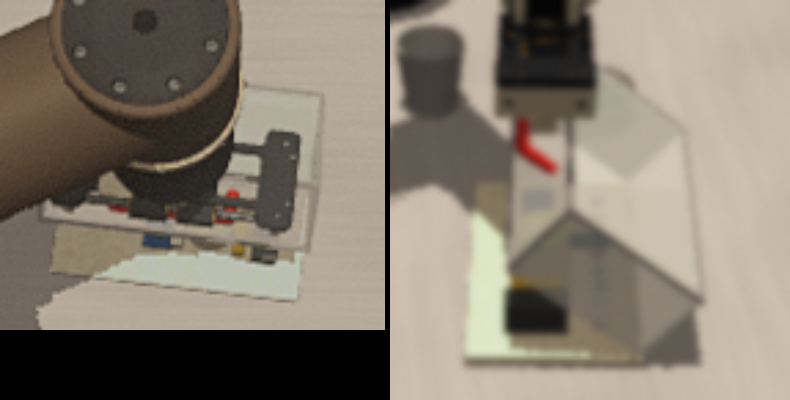

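The hood is about halfway, at roughly 45°, with the bar just in front of the fingertips (side crop (535,145)). Now lift, go over the bar and press it down along its arc.

```bash
python3 -m jog '[{"tx":0.3,"ty":0,"tz":-1,"ax":0,"ay":0,"az":0,"jaw":1},{"tx":0,"ty":0,"tz":-3,"ax":0,"ay":0,"az":0,"jaw":1},{"tx":-1.2,"ty":0,"tz":0,"ax":0,"ay":0,"az":0,"jaw":1},{"tx":-1.3,"ty":0,"tz":0,"ax":0,"ay":0,"az":0,"jaw":1},{"tx":-0.2,"ty":0,"tz":0,"ax":0,"ay":0,"az":0,"jaw":1},{"tx":0,"ty":0,"tz":1,"ax":0,"ay":0,"az":0,"jaw":1},{"tx":0,"ty":0,"tz":0.6,"ax":0,"ay":0,"az":0,"jaw":1},{"tx":0,"ty":0,"tz":0,"ax":0,"ay":0,"az":0,"jaw":1}]'
python3 -c 'from d import *;G()';for i in 1 2 3; do python3 -m jog '[{"tx":0,"ty":0,"tz":0.4,"ax":0,"ay":0,"az":0,"jaw":1},{"tx":0,"ty":0,"tz":0,"ax":0,"ay":0,"az":0,"jaw":1}]' | egrep 'contact'; python3 -c 'from d import *;G()';done
```

```text
time: 22.55
tool_pos: [0.5136, 0.0475, 0.1872]
tcp_rot: [[0.994, -0.108, -0.003], [-0.108, -0.994, -0.001], [-0.003, 0.001, -1.0]]
contact_force: [-0.4, 0.2, 0.3]
gripper_width: 0.0005
grip_force: 0.0
tcp in gauge mm -33.5 -2.8 187.2
contact_force: [-0.5, 0.1, 1.1]
tcp in gauge mm -32.9 -2.6 184.2
contact_force: [-0.4, -0.3, 0.6]
tcp in gauge mm -33.0 -2.5 180.5
contact_force: [-8.0, 1.8, 14.0]
tcp in gauge mm -33.3 -2.5 178.2
```

Contact on top of the bar at 178 mm. The reaction is radial, so I follow the arc, toward the robot as well as down.

```bash
python3 -m jog '[{"tx":-0.4,"ty":0,"tz":0.25,"ax":0,"ay":0,"az":0,"jaw":1},{"tx":-0.4,"ty":0,"tz":0.28,"ax":0,"ay":0,"az":0,"jaw":1},{"tx":-0.65,"ty":0,"tz":0.5,"ax":0,"ay":0,"az":0,"jaw":1},{"tx":-0.65,"ty":0,"tz":0.5,"ax":0,"ay":0,"az":0,"jaw":1},{"tx":0,"ty":0,"tz":0,"ax":0,"ay":0,"az":0,"jaw":1}]'
python3 - <<'E'
from d import *
G(); look("side",["hood_handle","hood"]); 
E
```

```text
time: 23.65
tool_pos: [0.4919, 0.0502, 0.1622]
tcp_rot: [[0.994, -0.107, -0.001], [-0.107, -0.994, 0.001], [-0.001, -0.0, -1.0]]
contact_force: [-6.3, 1.9, 7.8]
gripper_width: 0.0004
grip_force: 3.7
tcp in gauge mm -55.3 -2.5 162.2
side hood_handle 0.81 world [ 0.5722 -0.0216  0.1166] px [261. 185.]
side hood 0.98 world [ 0.573  -0.0189  0.117 ] px [261. 185.]
```

```bash
python3 -m jog '[{"tx":-0.3,"ty":0,"tz":0.4,"ax":0,"ay":0,"az":0,"jaw":1},{"tx":-0.45,"ty":0,"tz":0.55,"ax":0,"ay":0,"az":0,"jaw":1},{"tx":-0.5,"ty":0,"tz":0.6,"ax":0,"ay":0,"az":0,"jaw":1},{"tx":-0.5,"ty":0,"tz":0.6,"ax":0,"ay":0,"az":0,"jaw":1},{"tx":0,"ty":0,"tz":0,"ax":0,"ay":0,"az":0,"jaw":1}]'
python3 - <<'E'
from d import *
import cv2
G(); S=look("side",["hood_handle","hood"]);
b=S["img"][120:240,200:320,::-1]; cv2.imwrite("pics/z6.png",cv2.resize(b,(480,480)))
E
```

```text
time: 24.3
tool_pos: [0.4747, 0.0517, 0.1398]
tcp_rot: [[0.994, -0.108, -0.001], [-0.108, -0.994, -0.0], [-0.001, 0.0, -1.0]]
contact_force: [0.3, -0.4, 0.6]
gripper_width: 0.0006
grip_force: 0.0
tcp in gauge mm -72.6 -2.8 139.8
side hood_handle 0.96 world [ 0.5621 -0.0132  0.1091] px [257. 186.]
side hood 0.93 world [ 0.5618 -0.016   0.1085] px [257. 187.]
```

View pics/z6.png

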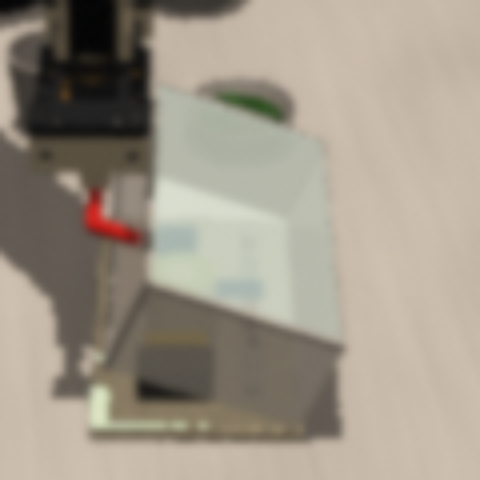

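```bash
python3 - <<'E'
from d import *
f=grab_frame("side")
for ph in (48,45,42,39,36,33):
    a=np.radians(ph); x=.072-.187*np.cos(a); z=.0145+.187*np.sin(a)
    print(ph,round(x*1e3),round(z*1e3),[proj(f,[*W(x,y),z]).round(1).tolist() for y in(-.05,-.02)])
from fit import blob,red
u,v=blob(f,red,(215,160,245,190)); print(u.min(),u.max(),v.min(),v.max()); 
for r in range(v.min(),v.max()+1): print(r,u[v==r].min() if (v==r).any() else None,u[v==r].max() if (v==r).any() else None,end="; ")
E
```

```text
48 -53 153 [[230.2, 170.8], [230.5, 164.6]]
45 -60 147 [[227.6, 172.8], [228.0, 166.6]]
42 -67 140 [[225.2, 174.9], [225.6, 168.6]]
39 -73 132 [[223.0, 177.1], [223.4, 170.8]]
36 -79 124 [[220.8, 179.3], [221.3, 173.0]]
33 -85 116 [[218.9, 181.6], [219.4, 175.3]]
220 235 168 180
168 222 224; 169 222 224; 170 222 224; 171 222 224; 172 221 224; 173 220 224; 174 220 224; 175 220 227; 176 221 230; 177 222 233; 178 225 235; 179 227 235; 180 229 234;
```

The bar is at 39°, centred right under the tips. Carry on down, slower towards the end.

```bash
python3 -m jog '[{"tx":-0.4,"ty":0,"tz":0.6,"ax":0,"ay":0,"az":0,"jaw":1},{"tx":-0.4,"ty":0,"tz":0.65,"ax":0,"ay":0,"az":0,"jaw":1},{"tx":-0.4,"ty":0,"tz":0.65,"ax":0,"ay":0,"az":0,"jaw":1},{"tx":-0.4,"ty":0,"tz":0.65,"ax":0,"ay":0,"az":0,"jaw":1},{"tx":-0.25,"ty":0,"tz":0.5,"ax":0,"ay":0,"az":0,"jaw":1},{"tx":-0.25,"ty":0,"tz":0.5,"ax":0,"ay":0,"az":0,"jaw":1},{"tx":-0.25,"ty":0,"tz":0.5,"ax":0,"ay":0,"az":0,"jaw":1},{"tx":-0.2,"ty":0,"tz":0.4,"ax":0,"ay":0,"az":0,"jaw":1},{"tx":-0.2,"ty":0,"tz":0.4,"ax":0,"ay":0,"az":0,"jaw":1},{"tx":-0.1,"ty":0,"tz":0.3,"ax":0,"ay":0,"az":0,"jaw":1},{"tx":0,"ty":0,"tz":0,"ax":0,"ay":0,"az":0,"jaw":1}]'; python3 -c 'from d import *;G()'
for i in 1 2 ; do python3 -m jog '[{"tx":-0.05,"ty":0,"tz":0.2,"ax":0,"ay":0,"az":0,"jaw":1},{"tx":0,"ty":0,"tz":0.2,"ax":0,"ay":0,"az":0,"jaw":1},{"tx":0,"ty":0,"tz":0,"ax":0,"ay":0,"az":0,"jaw":1}]' | egrep 'contact'; python3 -c 'from d import *;G()';done
```

```text
time: 25.6
tool_pos: [0.4476, 0.055, 0.0883]
tcp_rot: [[0.994, -0.108, -0.0], [-0.108, -0.994, -0.0], [-0.0, 0.0, -1.0]]
contact_force: [-0.5, 0.6, -1.0]
gripper_width: -0.0002
grip_force: 0.0
tcp in gauge mm -99.9 -2.5 88.3
contact_force: [-0.3, -0.2, 0.2]
tcp in gauge mm -100.2 -2.4 84.5
contact_force: [-0.8, -0.4, -0.8]
tcp in gauge mm -100.9 -2.5 80.4
```

```bash
for i in 1 2 3; do python3 -m jog '[{"tx":-0.05,"ty":0,"tz":0.12,"ax":0,"ay":0,"az":0,"jaw":1},{"tx":0,"ty":0,"tz":0,"ax":0,"ay":0,"az":0,"jaw":1}]' | egrep 'contact'; python3 -c 'from d import *;G()';done
python3 - <<'E'
from d import *
f=look("side",["hood_handle"],"side7.png")
for ph in (36,30,24,20,18.1):
    a=np.radians(ph); x=.072-.187*np.cos(a); z=.0145+.187*np.sin(a)
    print(ph,round(x*1e3),round(z*1e3),[proj(f,[*W(x,y),z]).round(1).tolist() for y in(-.05,-.02)])
from fit import blob,red
u,v=blob(f,red,(200,160,245,210))
for r in range(v.min(),v.max()+1): print(r,u[v==r].min() if (v==r).any() else None,u[v==r].max() if (v==r).any() else None,end="; ")
E
```

```text
contact_force: [-0.2, -0.4, -0.4]
tcp in gauge mm -101.1 -2.5 79.4
contact_force: [0.1, -0.1, 3.9]
tcp in gauge mm -101.4 -2.4 78.6
contact_force: [-0.7, -2.5, 14.0]
tcp in gauge mm -101.3 -2.4 78.3
side hood_handle 0.97 world [ 0.5406 -0.015   0.096 ] px [249. 190.]
36 -79 124 [[220.8, 179.3], [221.3, 173.0]]
30 -90 108 [[217.1, 184.0], [217.6, 177.7]]
24 -99 91 [[214.1, 189.0], [214.7, 182.6]]
20 -104 78 [[212.5, 192.3], [213.1, 185.9]]
18.1 -106 73 [[211.9, 194.0], [212.5, 187.5]]
186 211 213; 187 211 213; 188 210 214; 189 209 214; 190 209 221; 191 209 222; 192 209 222; 193 209 222; 194 210 221;
```

It meets a hard stop at 78.4 mm, which matches the closed handle's top of 78.5 mm. Withdraw and check.

```bash
python3 -m jog '[{"tx":0,"ty":0,"tz":-0.5,"ax":0,"ay":0,"az":0,"jaw":1},{"tx":0,"ty":0,"tz":-2,"ax":0,"ay":0,"az":0,"jaw":1},{"tx":0,"ty":0,"tz":-4,"ax":0,"ay":0,"az":0,"jaw":1},{"tx":0,"ty":-2,"tz":-4,"ax":0,"ay":0,"az":0,"jaw":1},{"tx":0,"ty":-4,"tz":-3,"ax":0,"ay":0,"az":0,"jaw":1},{"tx":0,"ty":-4,"tz":0,"ax":0,"ay":0,"az":0,"jaw":1},{"tx":0,"ty":-4,"tz":0,"ax":0,"ay":0,"az":0,"jaw":1},{"tx":0,"ty":-4,"tz":0,"ax":0,"ay":0,"az":0,"jaw":1},{"tx":0,"ty":-4,"tz":0,"ax":0,"ay":0,"az":0,"jaw":1},{"tx":0,"ty":-4,"tz":0,"ax":0,"ay":0,"az":0,"jaw":1},{"tx":0,"ty":0,"tz":0,"ax":0,"ay":0,"az":0,"jaw":1}]'
python3 m2.py
python3 - <<'E'
from d import *
import cv2
T=look("top",["radish","tumbler","side_bowl","sauce_dish"],n=1);S=look("side",["radish","hood_handle"],n=1)
a=T["img"][130:250,180:300,::-1];b=S["img"][130:240,200:310,::-1]
c=np.zeros((400,790,3),np.uint8); c[:385,:385]=cv2.resize(a,(385,385)); c[:400,390:790]=cv2.resize(b,(400,400)); cv2.imwrite("pics/z7.png",c)
E
```

```text
time: 28.0
tool_pos: [0.4733, 0.3176, 0.2111]
tcp_rot: [[0.994, -0.105, -0.0], [-0.105, -0.994, -0.0], [-0.0, 0.0, -1.0]]
contact_force: [-0.0, -1.1, -0.3]
gripper_width: 0.0006
grip_force: 0.0
tcp in gauge mm -103.1 259.3 211.0
[nan nan nan nan nan nan nan nan nan nan nan] mean mm nan F -0.9679909837196844
top tumbler 0.79 world [0.4413 0.3503 0.035 ] px [122. 233.]
top side_bowl 0.77 world [0.6093 0.3043 0.0187] px [144. 174.]
top sauce_dish 0.96 world [ 0.43   -0.3172  0.0169] px [369. 240.]
side radish 0.69 world [0.6163 0.3235 0.0295] px [260. 144.]
side hood_handle 0.91 world [ 0.5383 -0.0054  0.0947] px [248. 189.]m2.py:12: RuntimeWarning: Mean of empty slice
  print((edge(f["img"])-edge(b)).round(2),"mean mm",np.nanmean(edge(f["img"])-edge(b))/.367, "F",sense()["contact_force"][1])
```

View pics/z7.png

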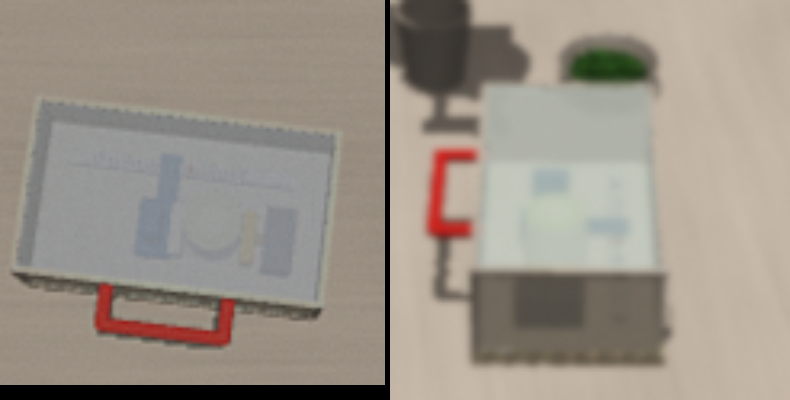

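The hood is closed and level, with the radish still upright between the jaw and the pad (top crop (212,222)). The bystanders haven't moved and the robot is clear.

```bash
python3 -c 'from plant import *; print(hand_in())'
```

```text
the job is handed in; nothing more can be done
None
```

The radish stands upright in the gauge, held with the yellow pad pressed in about 4 mm, the hood is fully closed, the tumbler, bowl and sauce dish were not touched, and I handed the job in at about 28 s; no verdict came back.

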